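# Set the tin guide rail and lock its cam lever

### The job

The line is changing over to the loaf tins that stand on the conveyor against the far rail. Slide the near guide rail in towards the tins until it runs alongside both with a running gap of about 6 mm, without shoving them, then flip the red cam lever over and fully down so that the rail is locked there. Leave the wrench, brush and scraper where they lie.

Things in the scene. Friction and masses are not known exactly. Their poses are not given: they have to be found in the camera images.
- conveyor: bench conveyor, fixed; origin at table height under the belt's middle; x points across the belt away from the robot, y along it. Blue belt 236 mm wide, 1.1 m long, top 100 mm above the table; side profiles 105 mm high, 120 to 134 mm either side of the middle. An oiler portal (250 mm high) crosses it 470 mm to +y; a control box (170 mm high) hangs 460 mm to -y on the near side.
- rail_face (a point): centre of the lane-side face (green strip) of the near guide rail, 160 mm above the table; x across the belt towards the tins, y along the rail, as the conveyor's. Rail: straight for 210 mm either side (then ends flare 50 mm away from the lane), 40 mm high, 22 mm thick. It slides along x only, on two steel rods (diameter 16 mm, 155 mm above the table) running to -x from its back at y = +-100 mm.
- rail_back (a point): centre of the back (robot-side) face of the near guide rail, 22 mm behind rail_face, axes alike. Between the rods it is free to push on. The rods pass through two grey bracket heads at y = +-100 mm, 60 mm (x) by 50 mm (y), 170 mm high (the one at +y, with the lever, 201 mm), whose front faces are 48 mm behind the rail's back when the rail is drawn fully back.
- guide_rail (a joint): travel of the near guide rail in m: 0 = drawn fully back, growing as it slides in towards the tins, stop at 0.125; starts at 0 to 0.03. It takes about 4 N to slide and stays where it is left; once the lever is closed the rod is clamped and does not slide.
- cam_lever (a joint): cam lever angle in rad, about an axis along x: 0 = closed, level along -y against its stop; 1.57 upright; starts open at 1.8 to 2.2, leaning to +y; stop 2.2. It turns almost freely down to about 1.2, where the eccentric meets the rod; from there press it down (about 3 N at the grip, hardest near 0.75) past dead centre at 0.3; then it snaps to 0 and stays.
- lever_pivot (a point): pivot of the cam lever on the bracket head at +y, 187.5 mm above the table, at mid width of the lever; axes as the conveyor's (it does not turn with the lever).
- lever_grip (a point): point on the outer (when closed: upper) face of the lever's red grip, 90 mm along the lever from the pivot and 18 mm out from the line through the pivot; turns with the lever: -y points to the tip, z out of the outer face, axes as the conveyor's when closed. Grip 24 mm wide (x), 14 mm thick, 44 to 116 mm from the pivot, upturned tip to 128 mm; when closed its top is 205.5 mm above the table.
- tin_a: black loaf tin on the belt, to -y of the other: 100 mm wide (x, at the rolled rim), 165 mm long (y), 75 mm high, open on top, loose (about 0.45 kg). Origin under its centre, on the belt; its rim's near face is 50 mm from the origin to -x and 175 mm above the table.
- tin_b: the other loaf tin, the same, to +y of tin_a.
- far_rail: the far guide rail, fixed, already set for this run; origin at table height under the middle of its lane-side face, axes as the conveyor's. The tins stand 2 to 4 mm from it.
- wrench: steel wrench, 180 mm long and about 10 mm high, lying on the bench in front of the conveyor, to be left where it is; origin under it.
- brush: pastry brush, 210 mm long, lying on the bench, to be left where it is; origin under it.
- scraper: bench scraper, steel blade 150 mm wide with a white grip 18 mm high, lying on the bench, to be left where it is; origin under it.

How it is judged (in metres and radians):
On the way, in this order (a step that is already met when the one before it is completed fails the run):
1. the rail is slid in to the running gap at both tins while the lever is still open (value of joint cam_lever above 0.6 rad and x of tin_a in the frame of rail_face between 0.051 and 0.062 m and x of tin_b in the frame of rail_face between 0.051 and 0.062 m), for 0.2 s.
2. the cam lever is flipped over dead centre and fully down (value of joint cam_lever below 0.12 rad), for 0.2 s.
At the end, for the whole second after the job is handed in: The cam lever is down within 0.12 rad of its closed stop, the rail's lane-side face stands 1 to 12 mm from the rims of both tins, and the tins stand upright and still on the belt (value of joint cam_lever below 0.12 rad and x of tin_a in the frame of rail_face between 0.051 and 0.062 m and x of tin_b in the frame of rail_face between 0.051 and 0.062 m and linear speed of each of tin_a, tin_b below 0.02 m/s and angle between each of tin_a, tin_b's own z axis and vertical below 0.1 rad); the robot touches nothing.
It fails at once if a tin on the belt is shoved more than 12 mm (distance of any of tin_a, tin_b from where it was at the start of the episode above 0.012 m).
It fails at once if the wrench, brush or scraper is moved more than 30 mm (distance of any of wrench, brush, scraper from where it was at the start of the episode above 0.03 m).
It also fails if it takes over 53 s, if anything falls off the work surface, if the arm or the gripper's body presses on something with over 40 N, if the wrist force passes 120 N, or if a joint passes its speed limit or range.

### The arm

A 6-joint arm with a two-finger parallel gripper is mounted at the origin on the work surface. World frame = base frame: x ahead of the robot, y to its left, z up, the work surface at z = 0. Lengths are in m, angles in degrees, forces in N, time in s.
With the tool pointing down it reaches from about 0.375 to 0.9 m from the base axis. Payload 3.1 kg.
Tool frame: the origin (TCP) lies where the fingers leave the gripper's body, on its centre line; the fingertips stand 70 mm ahead of it and the grasp point (between the pads) lies 51 mm ahead of it; y points along the fingers, z is the direction in which the jaws open and shut, and the axes are right-handed (so a half turn about y gives the same grasp; the last joint's range is limited). The gripper opens to 87 mm and grips with 3 to 60 N. Pads are 19 mm wide; open, the fingers measure 117 mm over their backs; the gripper's body (75 mm by 190 mm) begins 51 mm behind the grasp point.
Start: joints at [53.256, 30.224, 82.088, -0, 67.689, -10.227], TCP at [0.279, 0.559, 0.292] pointing down, gripper open.
Joint ranges: [-176.69, 176.69], [-43.24, 126.21], [12.49, 139.97], [-82, 262], [0, 151.66], [-163.58, 163.58]. Speed limits (degrees/s): [159.86, 159.86, 180, 180, 180, 180].

### API

Orientations are given as a 3x3 rotation matrix whose columns are the frame's x, y, z axes.
In Python, from rig import bot gives the robot as it stands.
- The arm moves only by the shell command python3 -m pendant 'ROWS'. ROWS is JSON, a list of rows, each a list of 3 entries, a list of its own where there are three numbers: the shift along the tool's x, y, z in cm, then the turn, a rotation vector about the tool's x, y, z in rad, then the closure, from 0 (fully open) to 1 (shut). In form: [[[dx, dy, dz], [ax, ay, az], jaw], ...]. A call has 1 to 20 rows; each row shifts and turns the commanded pose from where the row before left it, along the tool's axes as they then stand; what a row does not reach is not made up. A row lasts 1/12 s, in which the tool goes at most 41.7 mm and 7.16 degrees, less where a joint would pass 70% of its speed; a pose out of reach is approached as far as the arm can. A call with a gripper value outside its range is refused whole. The fingers move at their own pace and stop on an object; the grip force is fixed at half the most. Time passes only in rows, so rows that do not move let the fingers close. It gives the time, the measured TCP pose, the force and the opening at its end, in the units of the state.
- bot.read_state(): the state, without advancing time (a new reading comes with each control period).
- bot.capture(name): name is "scene" or "side" or "wrist"; returns a dict with "img" (420x560x3 uint8, red, green, blue), "fx", "fy", "cx", "cy" (pixels), "R" (3x3) and "t" (3): a world point X has camera coordinates R X + t. Camera axes: x right, y down, z forward; pixel columns grow to the right and rows downward; lengths in m; the calibration is good to about 2 mm. A picture is of the moment at which its call begins. There is no depth.
- bot.hand_in(): hands the job in, once; it reports no verdict.
The state is a dict: "time_s": time; "joint_positions": joint angles; "qvel": joint speeds; "tau": joint torques, N m; "position": TCP position; "tcp_rot": TCP orientation; "force": force on the tool from outside, world axes, zero at the start; "moment": the same for the moment, N m; "opening": opening from 0.0 (shut) to 1.0 (fully open).
Only numpy, scipy, OpenCV 4.12 (cv2) and the standard library are available. Lean on these libraries where they do the work, as an engineer would, in place of code of your own. Each camera call takes 0.05 s, during which the arm holds its last target.

## Working session

There is one attempt and no reset: what is moved stays moved. The work goes in short steps, Python scripts to look and compute and a shell command to move; the robot and the scene stay as the last step left them, time stands still between calls to the robot, and variables do not carry over. Pictures are saved under pics/ and viewed, and the job is handed in when it is done.

```bash
ls; mkdir -p pics; python3 - <<'E'
from rig import bot
import cv2,numpy as np
s=bot.read_state(); print({k:np.round(v,3).tolist() for k,v in s.items()})
for n in("scene","side","wrist"):
    c=bot.capture(n); cv2.imwrite(f"pics/{n}0.png",c["img"][:,:,::-1])
    R=np.array(c["R"]);t=np.array(c["t"]); print(n,c["fx"],c["cx"],c["cy"],"cam",-R.T@t,"fwd",R[2])
E
```

```text
pics
{'time_s': 0.0, 'joint_positions': [53.258, 30.277, 82.155, 0.0, 67.687, -10.228], 'qvel': [-0.076, 0.014, -0.079, 0.074, -0.066, 0.079], 'tau': [0.001, -44.004, -17.659, 0.063, 0.058, -0.0], 'position': [0.279, 0.559, 0.291], 'tcp_rot': [[0.895, -0.001, 0.446], [-0.446, -0.002, 0.895], [-0.0, -1.0, -0.002]], 'force': [0.514, 0.059, -0.375], 'moment': [0.002, -0.012, 0.002], 'opening': 1.003}
scene 395.79144968680146 276.11414845838937 213.18229853258563 cam [ 0.8478678  -0.50148384  1.04320736] fwd [-0.26370225  0.48698116 -0.83265268]
side 468.5197630114038 282.1207489560194 213.40340404607176 cam [ 0.37519195 -0.90645415  0.64707115] fwd [ 0.15829835  0.86233458 -0.4809581 ]
wrist 303.9384028657672 283.2906584775548 207.82319348020067 cam [0.2207117  0.59002462 0.38420236] fwd [ 0.21552746 -0.10878885 -0.97041893]
```

View pics/scene0.png

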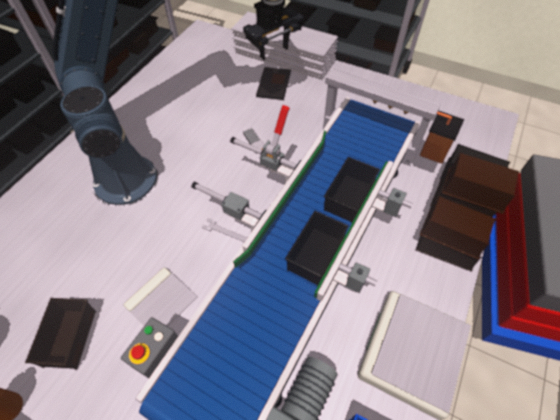

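View pics/side0.png

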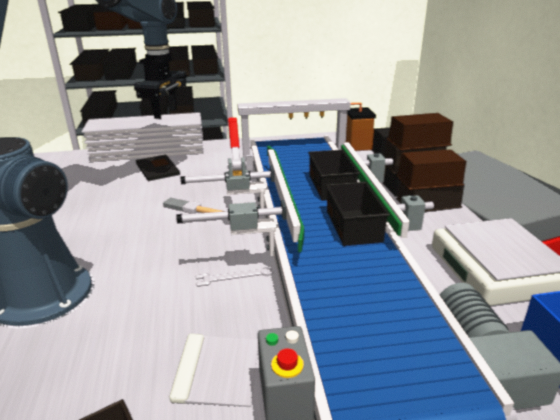

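View pics/wrist0.png

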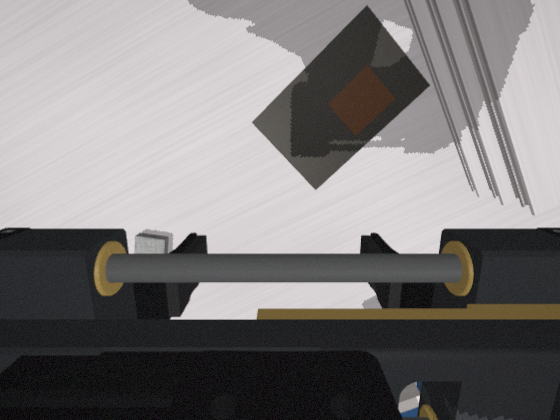

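The scene view shows the near rail (green strip) from about (240,260) to (325,145), the brackets at (270,155) and (235,203), the open red lever at (282,120), and the tins at (318,245) and (352,188). I'll zoom in to get accurate pixels.

```bash
python3 - <<'E'
import cv2
a=cv2.imread("pics/scene0.png"); b=cv2.imread("pics/side0.png")
cv2.imwrite("pics/sc_crop.png",cv2.resize(a[90:290,180:430],None,fx=3,fy=3,interpolation=cv2.INTER_CUBIC)) 
cv2.imwrite("pics/si_crop.png",cv2.resize(b[110:270,170:420],None,fx=3.2,fy=3.2,interpolation=cv2.INTER_CUBIC))
E
```

```text
(no output)
```

View pics/sc_crop.png

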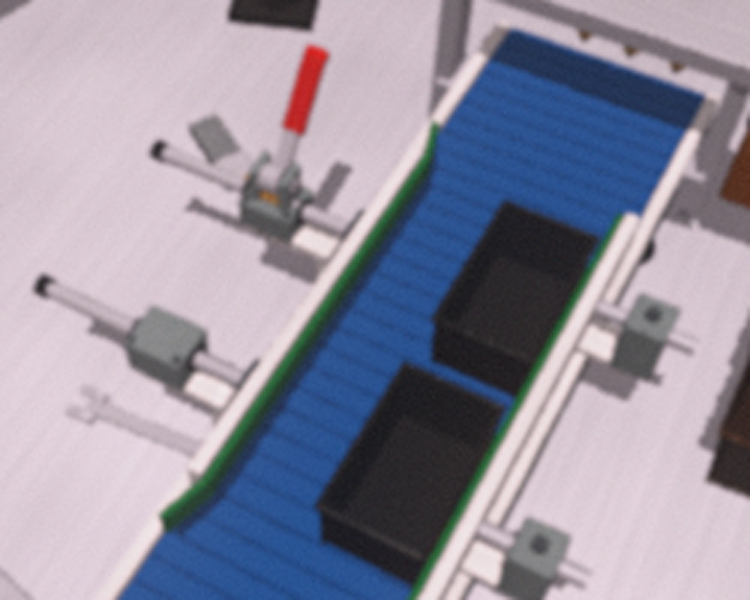

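View pics/si_crop.png

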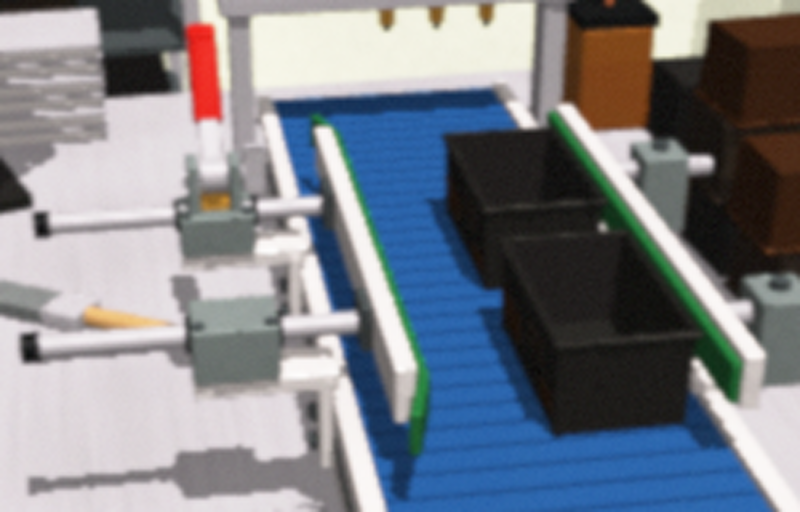

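```bash
cat > h.py <<'E'
import numpy as np, cv2
from rig import bot
def ray(c,u,v,z):
    R=np.array(c["R"]);t=np.array(c["t"]);o=-R.T@t
    d=R.T@np.array([(u-c["cx"])/c["fx"],(v-c["cy"])/c["fy"],1.])
    return o+d*(z-o[2])/d[2]
def proj(c,X):
    p=np.array(c["R"])@np.array(X)+np.array(c["t"]); return np.array([c["fx"]*p[0]/p[2]+c["cx"],c["fy"]*p[1]/p[2]+c["cy"]])
def tri(a,pa,b,pb):
    A=[];B=[]
    for c,p in((a,pa),(b,pb)):
        R=np.array(c["R"]);t=np.array(c["t"]);o=-R.T@t
        d=R.T@np.array([(p[0]-c["cx"])/c["fx"],(p[1]-c["cy"])/c["fy"],1.]);d/=np.linalg.norm(d)
        P=np.eye(3)-np.outer(d,d);A.append(P);B.append(P@o)
    return np.linalg.solve(sum(A),sum(B))
E
python3 - <<'E'
from h import *
np.set_printoptions(precision=4,suppress=True)
a=bot.capture("scene");b=bot.capture("side")
S=lambda x,y:(x/3+180-.33,y/3+90-.33)
D=lambda x,y:(x/3.2+170-.34,y/3.2+110-.34)
def show(n,c,f,pts,z):
    for p in pts: print(n,p,ray(c,*f(*p),z))
show("tin_a rim near sc",a,S,[(407,363),(320,508)],.175)
show("tin_b rim near sc",a,S,[(505,203),(436,322)],.175)
show("tin_a rim near si",b,D,[(503,238),(558,347)],.175)
show("tin_b rim near si",b,D,[(445,136),(483,210)],.175)
show("rail green top sc",a,S,[(433,155),(200,478)],.18)
show("rail wht lane-top si",b,D,[(326,126),(412,355)],.18)
show("rail back top si",b,D,[(316,128),(397,370)],.18)
show("belt far edge? profile near",a,S,[(480,60)],.105)
P=[tri(a,S(*p),b,D(*q)) for p,q in [((158,151),(40,224)),((43,286),(28,347)),((316,50),(201,27)),((268,196),(215,200))]]
print("rod end b,a, lever tip, pivot-ish");print(np.array(P))
print("hd",ray(a,*S(167,330),.17))
# tri rims
for p,q in [((407,363),(503,238)),((320,508),(558,347)),((505,203),(445,136)),((436,322),(483,210))]: print("rim tri",tri(a,S(*p),b,D(*q)))
E
```

```text
tin_a rim near sc (407, 363) [0.6617 0.0601 0.175 ]
tin_a rim near sc (320, 508) [ 0.657 -0.102  0.175]
tin_b rim near sc (505, 203) [0.6697 0.273  0.175 ]
tin_b rim near sc (436, 322) [0.6668 0.1126 0.175 ]
tin_a rim near si (503, 238) [0.6607 0.0605 0.175 ]
tin_a rim near si (558, 347) [ 0.6514 -0.1052  0.175 ]
tin_b rim near si (445, 136) [0.6669 0.269  0.175 ]
tin_b rim near si (483, 210) [0.6592 0.1123 0.175 ]
rail green top sc (433, 155) [0.5839 0.2955 0.18  ]
rail green top sc (200, 478) [ 0.5576 -0.1244  0.18  ]
rail wht lane-top si (326, 126) [0.5687 0.3007 0.18  ]
rail wht lane-top si (412, 355) [ 0.5555 -0.1052  0.18  ]
rail back top si (316, 128) [0.5595 0.2978 0.18  ]
rail back top si (397, 370) [ 0.5424 -0.1217  0.18  ]
belt far edge? profile near (480, 60) [0.5497 0.5252 0.105 ]
rod end b,a, lever tip, pivot-ish
[[ 0.3229  0.1964  0.1566]
 [ 0.3148 -0.0022  0.1559]
 [ 0.4641  0.2748  0.2827]
 [ 0.4597  0.1803  0.1721]]
hd [ 0.4523 -0.0016  0.17  ]
rim tri [0.6612 0.0608 0.1745]
rim tri [ 0.6548 -0.099   0.1704]
rim tri [0.6688 0.2758 0.1721]
rim tri [0.6633 0.118  0.1705]
```

```bash
cat > meas.py <<'E'
from h import *
np.set_printoptions(precision=4,suppress=True)
def edge(c,mask,rows,z,first=True,xlim=(0,560)):
    P=[]
    for v in rows:
        u=np.where(mask[v,xlim[0]:xlim[1]])[0]
        if len(u): P.append(ray(c,(u[0] if first else u[-1]+1)+xlim[0]-.5,v,z)[:2])
    P=np.array(P)
    for _ in range(3):
        k=np.polyfit(P[:,1],P[:,0],1); r=P[:,0]-np.polyval(k,P[:,1]); P=P[abs(r)<max(.0015,2*r.std())]
    return k,P[:,1].min(),P[:,1].max(),r.std()
def run(tag):
  for n in("scene","side"):
    c=bot.capture(n); im=c["img"]; cv2.imwrite(f"pics/{n}_{tag}.png",im[:,:,::-1])
    h=cv2.cvtColor(im,cv2.COLOR_RGB2HSV)
    g=((h[...,0]>50)&(h[...,0]<85)&(h[...,1]>110)&(h[...,2]>30))
    bl=((h[...,0]>100)&(h[...,0]<125)&(h[...,1]>120)&(h[...,2]>60))
    dk=(im.max(2)<50)
    yield n,c,im,g,dk,bl
E
python3 - <<'E'
from meas import *
for n,c,im,g,dk,bl in run("m1"):
    if n=="scene":
        print("rail",edge(c,g,range(150,240),.18,xlim=(240,326)))
        print("tinA",edge(c,dk,range(216,255),.175,xlim=(283,322)))
        print("tinB",edge(c,dk,range(164,195),.175,xlim=(322,352)))
        v=np.zeros((420,560),np.uint8)
    else:
        print("rail",edge(c,g,range(155,225),.18,xlim=(268,305)))
        print("tinA",edge(c,dk,range(186,215),.175,xlim=(322,350)))
        print("tinB",edge(c,dk,range(155,172),.175,xlim=(305,325)))
    r=((im[...,0]>150)&(im[...,1]<60)&(im[...,2]<70)); r[:, :215]=0; r[:,300:]=0; r[200:]=0
    q=np.argwhere(r)[:,::-1].astype(np.float32); print("red",len(q),cv2.boxPoints(cv2.minAreaRect(q)))
    o=im.copy(); o[g]=[0,255,0];o[dk]=[255,0,255]; cv2.imwrite(f"pics/mask_{n}.png",o[90:290,160:420,::-1].repeat(2,0).repeat(2,1))
E
```

```text
rail (array([0.0412, 0.5658]), np.float64(-0.09034560905785366), np.float64(0.2525539073638505), np.float64(0.0006972842698911328))
tinA (array([0.0377, 0.6582]), np.float64(-0.08726529672228922), np.float64(0.0402202896755246), np.float64(0.000642432392357329))
tinB (array([0.0368, 0.6596]), np.float64(0.12242566917021724), np.float64(0.2436093578902514), np.float64(0.0007211687299202767))
red 152 [[274.6688 131.7261]
 [282.2962 105.793 ]
 [287.7643 107.4013]
 [280.1369 133.3344]]
rail (array([0.0429, 0.5622]), np.float64(-0.11940451501353999), np.float64(0.2470800406177287), np.float64(0.0006423606959667341))
tinA (array([0.1372, 0.6357]), np.float64(-0.08153878501366485), np.float64(0.05258489100864805), np.float64(0.003237031257477973))
tinB (array([0.2419, 0.604 ]), np.float64(0.1433201738275065), np.float64(0.24818841411902648), np.float64(7.154049346456609e-17))
red 192 [[227.7096 118.2411]
 [234.8411 117.4904]
 [237.7288 144.9233]
 [230.5973 145.674 ]]
```

View pics/mask_scene.png

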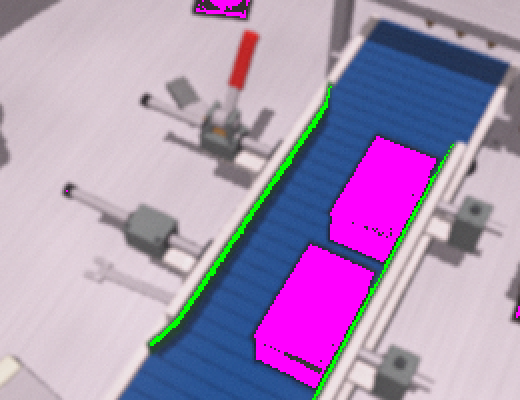

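View pics/mask_side.png

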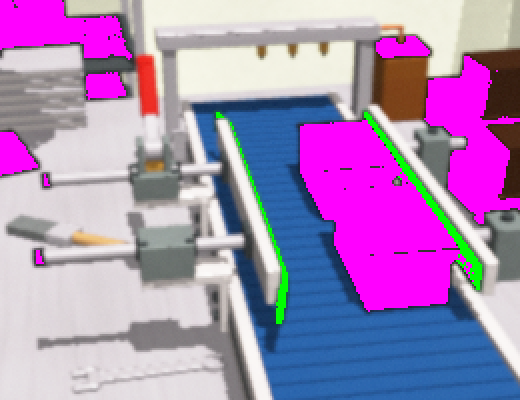

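Conveyor yaw is about −2.3°. The rail face is at x≈0.568 and the tin rims at x≈0.662, both at y=0.09. I'll lift, turn the jaw axis across the belt and close the fingers.

```bash
python3 -m pendant '[[[0,-1.2,0],[0,0.1044,0],1],[[0,-1.2,0],[0,0.1044,0],1],[[0,-1.2,0],[0,0.1044,0],1],[[0,-1.2,0],[0,0.1044,0],1],[[0,-1.2,0],[0,0.1044,0],1],[[0,-1.2,0],[0,0.1044,0],1],[[0,-1.2,0],[0,0.1044,0],1],[[0,-1.2,0],[0,0.1044,0],1],[[0,-1.2,0],[0,0.1044,0],1],[[0,-1.2,0],[0,0.1044,0],1],[[0,-1.2,0],[0,0.1044,0],1],[[0,0,0],[0,0,0],1]]'
cat > to.py <<'E'
import sys,numpy as np
from rig import bot
s=bot.read_state();R=np.array(s["tcp_rot"]);p=np.array(s["position"])
n=np.array([.9992,-.04,0]);
print("t",s["time_s"],"p",p.round(4),"yawz",np.degrees(np.arctan2(R[1,2],R[0,2])).round(2),"ydown",R[:,1].round(3),"F",np.round(s["force"],1),"open",round(s["opening"],2))
if len(sys.argv)>3: print("shift cm",(R.T@(np.array(list(map(float,sys.argv[1:4])))-p)*100).round(2))
E
python3 to.py .520 .09 .40
```

```text
time_s: 1.35
position: [0.2795, 0.56, 0.4271]
tcp_rot: [[-0.042, 0.003, 0.999], [-0.999, 0.005, -0.042], [-0.005, -1.0, 0.003]]
force: [-0.6, 0.3, 0.6]
opening: 0.17
t 1.35 p [0.2795 0.56   0.4271] yawz -2.41 ydown [ 0.003  0.005 -1.   ] F [-0.6  0.3  0.6] open 0.17
shift cm [45.96  2.58 26.  ]
```

```bash
python3 -m pendant '[[[2.87,0,1.62],[0,0,0],1],[[2.87,0,1.62],[0,0,0],1],[[2.87,0,1.62],[0,0,0],1],[[2.87,0,1.62],[0,0,0],1],[[2.87,0,1.62],[0,0,0],1],[[2.87,0,1.62],[0,0,0],1],[[2.87,0,1.62],[0,0,0],1],[[2.87,0,1.62],[0,0,0],1],[[2.87,0,1.62],[0,0,0],1],[[2.87,0,1.62],[0,0,0],1],[[2.87,0,1.62],[0,0,0],1],[[2.87,0,1.62],[0,0,0],1],[[2.87,0,1.62],[0,0,0],1],[[2.87,0,1.62],[0,0,0],1],[[2.87,0,1.62],[0,0,0],1],[[2.87,0,1.62],[0,0,0],1],[[0,0,0],[0,0,0],1],[[0,0,0],[0,0,0],1]]'
python3 to.py .520 .09 .222
python3 - <<'E'
from h import *
for n in("scene","side"):
    c=bot.capture(n); cv2.imwrite(f"pics/{n}_2.png",c["img"][:,:,::-1])
E
```

```text
time_s: 2.85
position: [0.5198, 0.0885, 0.4233]
tcp_rot: [[-0.042, -0.002, 0.999], [-0.999, 0.0, -0.042], [-0.0, -1.0, -0.002]]
force: [0.6, 1.0, -0.8]
opening: 0.006
t 2.85 p [0.5198 0.0885 0.4233] yawz -2.38 ydown [-0.002  0.    -1.   ] F [ 0.6  1.  -0.8] open 0.01
shift cm [-0.14 20.13  0.05]
```

View pics/side_2.png

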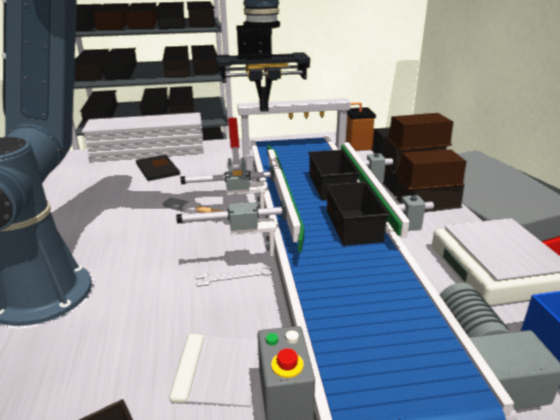

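The closed fingers, tips at (264,108), hang above the space behind the rail. I'll descend, then push gently.

```bash
python3 -m pendant '[[[0,2.5,0],[0,0,0],1],[[0,2.5,0],[0,0,0],1],[[0,2.5,0],[0,0,0],1],[[0,2.5,0],[0,0,0],1],[[0,2.5,0],[0,0,0],1],[[0,2.5,0],[0,0,0],1],[[0,2,0],[0,0,0],1],[[0,1.5,0],[0,0,0],1],[[0,1,0],[0,0,0],1],[[0,0.6,0],[0,0,0],1],[[0,0,0],[0,0,0],1],[[0,0,0],[0,0,0],1]]'
python3 to.py .61 .09 .222
python3 - <<'E'
from h import *
for n in("scene","side"):
    c=bot.capture(n); cv2.imwrite(f"pics/{n}_3.png",cv2.resize(c["img"][100:280,180:420,::-1],None,fx=3,fy=3))
E
```

```text
time_s: 3.95
position: [0.5196, 0.0905, 0.2237]
tcp_rot: [[-0.039, 0.001, 0.999], [-0.999, 0.0, -0.039], [-0.0, -1.0, 0.001]]
force: [0.9, -0.1, 0.7]
opening: 0.003
t 3.95 p [0.5196 0.0905 0.2237] yawz -2.25 ydown [ 0.001  0.    -1.   ] F [ 0.9 -0.1  0.7] open 0.0
shift cm [-0.31  0.18  9.03]
```

View pics/side_3.png

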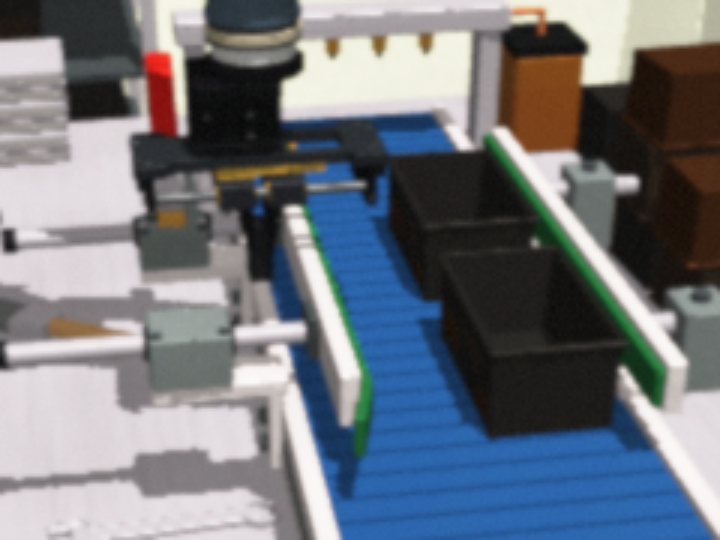

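The fingers are down just behind the rail, at about (260,240) in the crop. I'll push 8 cm first.

```bash
python3 -m pendant '[[[0,0,0.5],[0,0,0],1],[[0,0,0.5],[0,0,0],1],[[0,0,0.5],[0,0,0],1],[[0,0,0.5],[0,0,0],1],[[0,0,0.5],[0,0,0],1],[[0,0,0.5],[0,0,0],1],[[0,0,0.5],[0,0,0],1],[[0,0,0.5],[0,0,0],1],[[0,0,0.5],[0,0,0],1],[[0,0,0.5],[0,0,0],1],[[0,0,0.5],[0,0,0],1],[[0,0,0.5],[0,0,0],1],[[0,0,0.5],[0,0,0],1],[[0,0,0.5],[0,0,0],1],[[0,0,0.5],[0,0,0],1],[[0,0,0.5],[0,0,0],1],[[0,0,0],[0,0,0],1],[[0,0,0],[0,0,0],1]]'
python3 - <<'E'
from h import *
for n in("scene","side"):
    c=bot.capture(n); cv2.imwrite(f"pics/{n}_4.png",cv2.resize(c["img"][100:280,180:420,::-1],None,fx=3,fy=3,interpolation=cv2.INTER_CUBIC))
E
```

```text
time_s: 5.55
position: [0.5997, 0.0867, 0.2233]
tcp_rot: [[-0.04, 0.0, 0.999], [-0.999, -0.0, -0.04], [-0.0, -1.0, 0.0]]
force: [-0.5, 0.4, 0.4]
opening: 0.003
```

View pics/side_4.png

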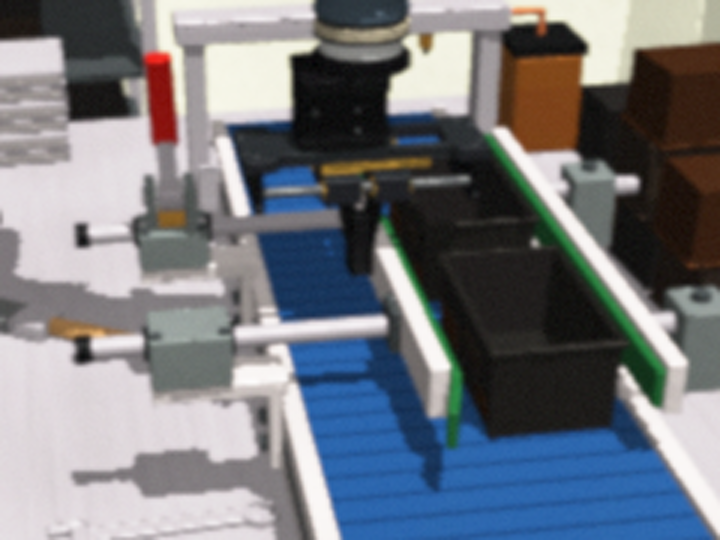

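View pics/scene_4.png

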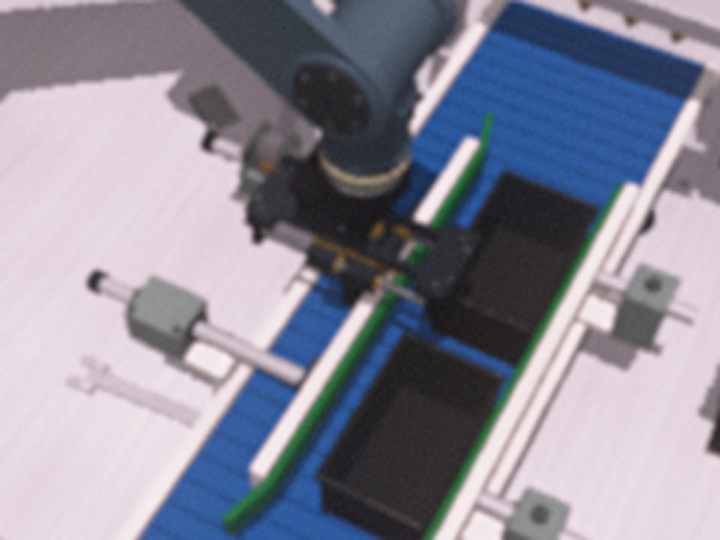

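```bash
cat > gap.py <<'E'
from meas import *
for n,c,im,g,dk,bl in run("g"):
    if n=="scene":
        L=edge(c,g,range(208,252),.18,xlim=(240,315)); Rr=edge(c,g,range(208,252),.14,first=False,xlim=(240,315))
        T=edge(c,dk,range(216,255),.175,xlim=(283,322))
    else:
        L=edge(c,g,range(176,215),.18,xlim=(300,345)); Rr=edge(c,g,range(176,215),.18,first=False,xlim=(300,345)); T=None
    f=lambda e:(e and (np.polyval(e[0],0.0),np.polyval(e[0],.09),e[0][0],e[3]))
    print(n,"greenL",np.array(f(L)),"greenR",np.array(f(Rr)),"tinA",T and np.array(f(T)))
print(bot.read_state()["position"])
E
python3 gap.py
```

```text
scene greenL [0.6259 0.6296 0.0406 0.0007] greenR [0.6247 0.6286 0.0434 0.0009] tinA [0.6587 0.6621 0.038  0.0007]
side greenL [0.6233 0.6268 0.0388 0.0006] greenR [0.6281 0.6321 0.0445 0.0009] tinA None
[0.5996 0.0867 0.2231]
```

Measured gap is about 30–33 mm. I'll advance 2.2 cm and measure again.

```bash
python3 -m pendant '[[[0,0,0.4],[0,0,0],1],[[0,0,0.4],[0,0,0],1],[[0,0,0.4],[0,0,0],1],[[0,0,0.4],[0,0,0],1],[[0,0,0.3],[0,0,0],1],[[0,0,0.2],[0,0,0],1],[[0,0,0.1],[0,0,0],1],[[0,0,0],[0,0,0],1],[[0,0,0],[0,0,0],1]]'
sed -i 's/,xlim=(240,315)/,xlim=(240,330)/g' gap.py; python3 gap.py; python3 - <<'E'
import cv2
a=cv2.imread("pics/scene_g.png");cv2.imwrite("pics/scene_5.png",cv2.resize(a[130:290,220:400],None,fx=4,fy=3.7,interpolation=cv2.INTER_CUBIC))
a=cv2.imread("pics/side_g.png");cv2.imwrite("pics/side_5.png",cv2.resize(a[140:270,270:420],None,fx=4.5,fy=4.5,interpolation=cv2.INTER_CUBIC))
E
```

```text
time_s: 6.5
position: [0.6218, 0.0858, 0.2231]
tcp_rot: [[-0.04, 0.001, 0.999], [-0.999, -0.0, -0.04], [-0.0, -1.0, 0.001]]
force: [-2.3, -0.8, 0.8]
opening: 0.009
scene greenL [0.6478 0.6514 0.0399 0.0006] greenR [0.6452 0.6487 0.0393 0.0007] tinA [0.6557 0.6591 0.0379 0.0007]
side greenL [0.6457 0.6496 0.0431 0.0007] greenR [0.6501 0.6537 0.0398 0.0006] tinA None
[0.6218 0.0858 0.2231]
```

View pics/scene_5.png

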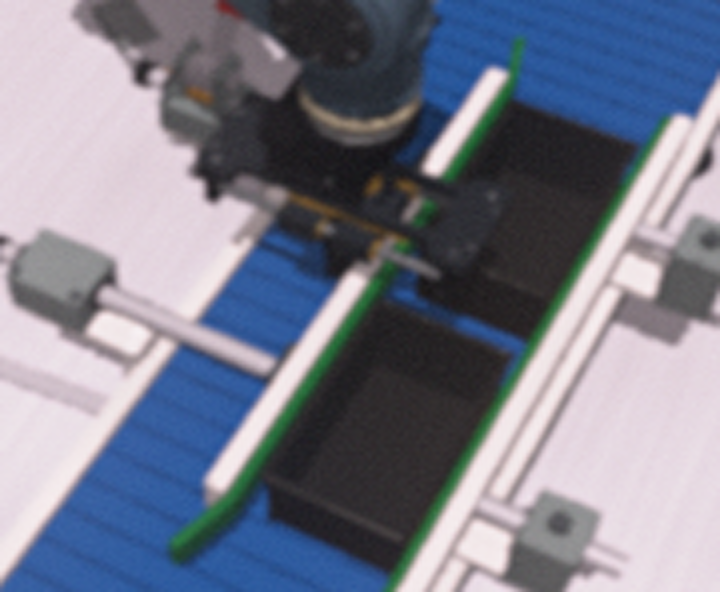

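View pics/side_5.png

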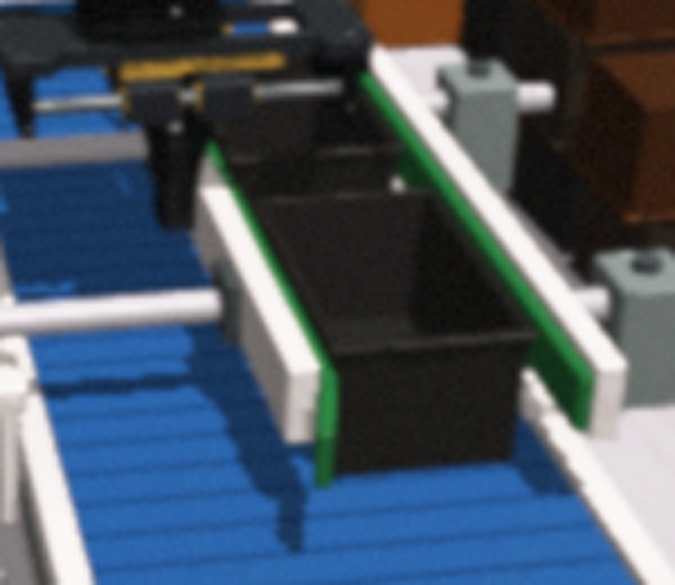

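```bash
python3 - <<'E'
from h import *
c=bot.capture("wrist"); cv2.imwrite("pics/wrist_5.png",c["img"][:,:,::-1])
def en(p,r,o,f):
    a=cv2.imread(p)[r[0]:r[1],r[2]:r[3]].astype(float)
    a=255*np.clip(a/110,0,1)**.6
    cv2.imwrite(o,cv2.resize(a.astype(np.uint8),None,fx=f,fy=f,interpolation=cv2.INTER_NEAREST))
en("pics/scene_g.png",(200,275,270,350),"pics/scene_6.png",8)
en("pics/side_g.png",(170,250,305,400),"pics/side_6.png",7)
E
```

```text
(no output)
```

View pics/wrist_5.png

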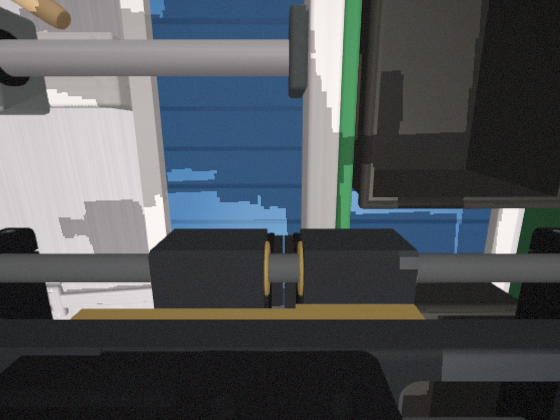

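View pics/scene_6.png

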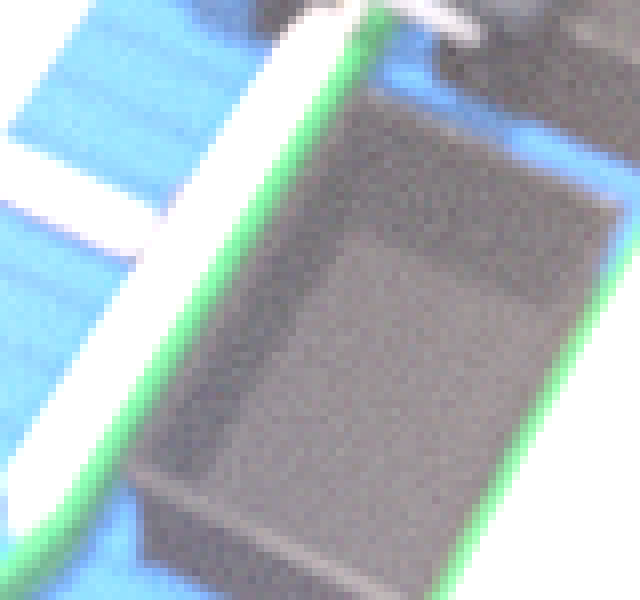

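View pics/side_6.png

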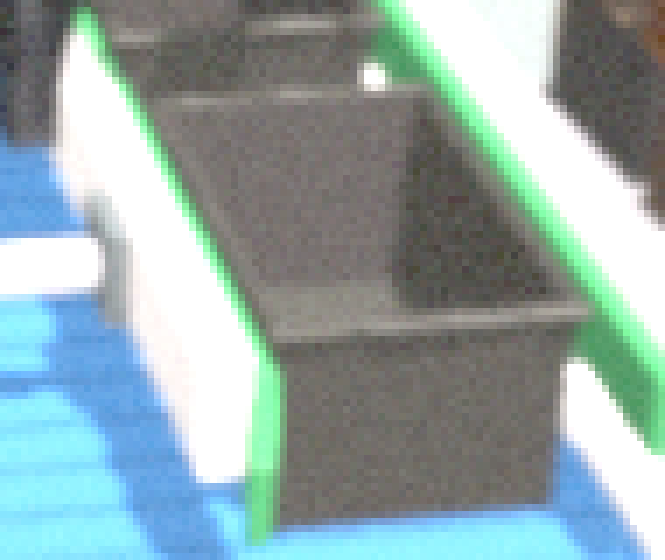

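The wrist view looks straight down the gap: green strip at u≈345–358 and the tin rim's near edge at u≈362, v≈200. I'll zoom in and cast rays.

```bash
python3 - <<'E'
from h import *
c=bot.capture("wrist"); im=c["img"]
R=np.array(c["R"]);t=np.array(c["t"]);print("cam",-R.T@t,R[2],c["fx"])
a=255*np.clip(im[0:225,300:440,::-1].astype(float)/110,0,1)**.6
cv2.imwrite("pics/wrist_6.png",cv2.resize(a.astype(np.uint8),None,fx=5,fy=2.6,interpolation=cv2.INTER_NEAREST))
for v in (30,80,130,180,195): print(v,[tuple(x) for x in im[v,338:376:2]])
E
```

```text
cam [0.62513935 0.15323158 0.315974  ] [-0.00901123 -0.24111903 -0.97045371] 303.9384028657672
30 [(np.uint8(248), np.uint8(242), np.uint8(240)), (np.uint8(244), np.uint8(238), np.uint8(236)), (np.uint8(230), np.uint8(225), np.uint8(223)), (np.uint8(62), np.uint8(127), np.uint8(81)), (np.uint8(73), np.uint8(146), np.uint8(92)), (np.uint8(79), np.uint8(150), np.uint8(97)), (np.uint8(82), np.uint8(153), np.uint8(101)), (np.uint8(80), np.uint8(154), np.uint8(99)), (np.uint8(78), np.uint8(153), np.uint8(100)), (np.uint8(79), np.uint8(153), np.uint8(100)), (np.uint8(74), np.uint8(146), np.uint8(93)), (np.uint8(48), np.uint8(86), np.uint8(56)), (np.uint8(31), np.uint8(27), np.uint8(30)), (np.uint8(34), np.uint8(32), np.uint8(31)), (np.uint8(31), np.uint8(31), np.uint8(30)), (np.uint8(29), np.uint8(30), np.uint8(24)), (np.uint8(47), np.uint8(42), np.uint8(40)), (np.uint8(52), np.uint8(49), np.uint8(51)), (np.uint8(61), np.uint8(60), np.uint8(55))]
80 [(np.uint8(247), np.uint8(242), np.uint8(239)), (np.uint8(229), np.uint8(224), np.uint8(221)), (np.uint8(69), np.uint8(132), np.uint8(85)), (n
[... 2589 characters left out ...]
58), np.uint8(102)), (np.uint8(87), np.uint8(161), np.uint8(107)), (np.uint8(83), np.uint8(160), np.uint8(103)), (np.uint8(80), np.uint8(148), np.uint8(104)), (np.uint8(122), np.uint8(166), np.uint8(209)), (np.uint8(120), np.uint8(164), np.uint8(206)), (np.uint8(121), np.uint8(165), np.uint8(207)), (np.uint8(79), np.uint8(106), np.uint8(138)), (np.uint8(43), np.uint8(43), np.uint8(40)), (np.uint8(50), np.uint8(49), np.uint8(48)), (np.uint8(71), np.uint8(68), np.uint8(65)), (np.uint8(67), np.uint8(63), np.uint8(59)), (np.uint8(71), np.uint8(69), np.uint8(64)), (np.uint8(112), np.uint8(107), np.uint8(102)), (np.uint8(85), np.uint8(82), np.uint8(80)), (np.uint8(38), np.uint8(36), np.uint8(33))]
```

View pics/wrist_6.png

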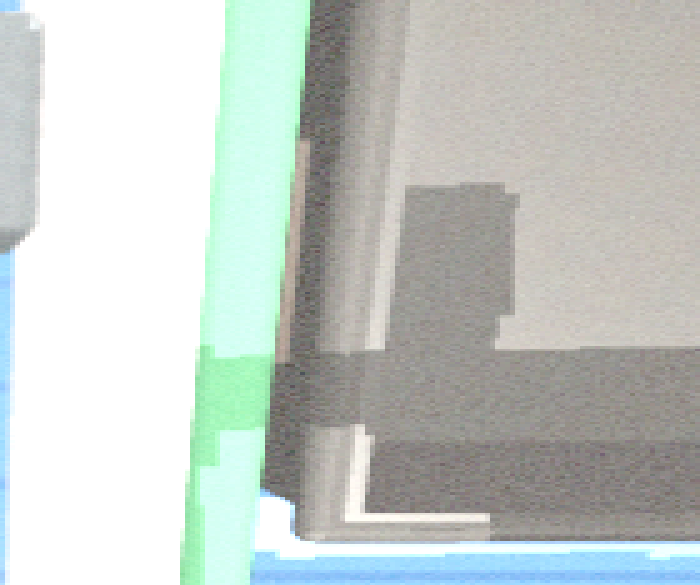

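```bash
python3 - <<'E'
from h import *
c=bot.capture("wrist")
for v,g,r in ((30,360,367),(80,357.5,364.5),(130,354.5,362),(180,351.8,359.3),(195,351,358.8)):
    a=ray(c,g,v,.18); b=ray(c,r,v,.173); b2=ray(c,g-14,v,.18)
    print(v,a.round(4),b.round(4),"gap",(b[0]-a[0]-.04*(b[1]-a[1])).round(4),"stripL",b2[0].round(4))
E
```

```text
30 [0.6578 0.1919 0.18  ] [0.6624 0.1937 0.173 ] gap 0.0046 stripL 0.6521
80 [0.6571 0.1731 0.18  ] [0.6618 0.174  0.173 ] gap 0.0047 stripL 0.6512
130 [0.6561 0.1529 0.18  ] [0.6612 0.1527 0.173 ] gap 0.005 stripL 0.6501
180 [0.6553 0.1311 0.18  ] [0.6604 0.1298 0.173 ] gap 0.0052 stripL 0.649
195 [0.655  0.1242 0.18  ] [0.6603 0.1225 0.173 ] gap 0.0053 stripL 0.6486
```

The wrist view gives a gap of about 5 mm at tin_b with no contact. From the earlier rim lines, tin_a's gap should be about 1 mm less. I'll back off, rise and check from clear views.

```bash
python3 -m pendant '[[[0,0,-0.5],[0,0,0],1],[[0,0,-1],[0,0,0],1],[[0,0,-1],[0,0,0],1],[[0,-2,0],[0,0,0],1],[[0,-3,0],[0,0,0],1],[[0,-3,0],[0,0,0],1],[[0,-3,0],[0,0,0],1],[[0,-3,0],[0,0,0],1],[[0,-3,0],[0,0,0],1],[[0,-3,0],[0,0,0],1],[[-3,0,-3],[0,0,0],1],[[-3,0,-3],[0,0,0],1],[[-3,0,-3],[0,0,0],1],[[-3,0,-3],[0,0,0],1],[[-3,0,0],[0,0,0],1],[[-3,0,0],[0,0,0],1],[[-3,0,0],[0,0,0],1],[[-3,0,0],[0,0,0],1],[[0,0,0],[0,0,0],1]]'
sed -i 's/range(176,215),.18,first=False/range(176,215),.18,first=False/' gap.py; python3 gap.py; python3 - <<'E'
import cv2
a=cv2.imread("pics/scene_g.png");cv2.imwrite("pics/scene_7.png",cv2.resize(a[80:290,200:400],None,fx=3.7,fy=2.8,interpolation=cv2.INTER_CUBIC))
a=cv2.imread("pics/side_g.png");cv2.imwrite("pics/side_7.png",cv2.resize(a[90:270,170:420],None,fx=3.2,fy=3.2,interpolation=cv2.INTER_CUBIC))
E
```

```text
time_s: 8.33
position: [0.4882, 0.3341, 0.4236]
tcp_rot: [[-0.036, 0.003, 0.999], [-0.999, 0.005, -0.036], [-0.005, -1.0, 0.003]]
force: [0.4, -0.2, -0.7]
opening: 0.006
scene greenL [0.6478 0.6515 0.0407 0.0006] greenR [0.6449 0.6486 0.0409 0.0007] tinA [0.6553 0.6591 0.0422 0.0007]
side greenL [0.6458 0.6498 0.0447 0.0006] greenR [0.6501 0.6538 0.0407 0.0006] tinA None
[0.4881 0.3302 0.4233]
```

View pics/scene_7.png

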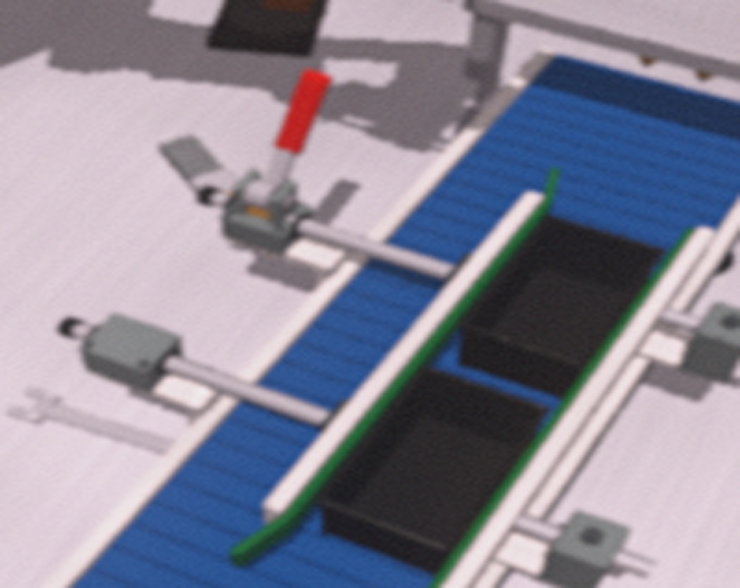

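View pics/side_7.png

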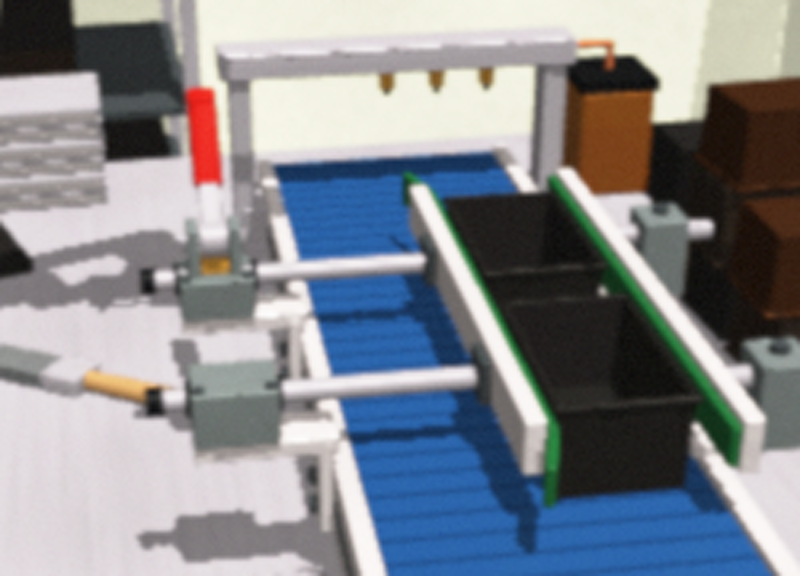

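The rail stayed put when released, and the lever and both tins are clear. There is time for a wrist look at tin_a's gap before locking.

```bash
python3 -m pendant '[[[3.4,0,0.9],[0,0,0],1],[[3.4,0,0.9],[0,0,0],1],[[3.4,0,0.9],[0,0,0],1],[[3.4,0,0.9],[0,0,0],1],[[3.4,0,0.9],[0,0,0],1],[[3.4,0,0.9],[0,0,0],1],[[3.4,0,0.9],[0,0,0],1],[[3.4,0,0.9],[0,0,0],1],[[3.4,0,0.9],[0,0,0],1],[[3.4,0,0.9],[0,0,0],1],[[3.4,2,0.9],[0,0,0],1],[[3.4,2,0.9],[0,0,0],1],[[0,2,0.9],[0,0,0],1],[[0,2,0.9],[0,0,0],1],[[0,0,0],[0,0,0],1],[[0,0,0],[0,0,0],1]]'
python3 - <<'E'
from h import *
c=bot.capture("wrist"); im=c["img"]; cv2.imwrite("pics/wrist_8.png",im[:,:,::-1]); np.savez("w8.npz",**{k:np.array(v) for k,v in c.items()})
a=255*np.clip(im[...,::-1].astype(float)/110,0,1)**.6; cv2.imwrite("pics/wrist_8e.png",a)
E
```

```text
time_s: 9.77
position: [0.5967, -0.0845, 0.3425]
tcp_rot: [[-0.042, -0.003, 0.999], [-0.999, 0.001, -0.042], [-0.0, -1.0, -0.003]]
force: [-0.5, 0.7, -0.6]
opening: 0.01[ WARN:0@1.177] global loadsave.cpp:1063 imwrite_ Unsupported depth image for selected encoder is fallbacked to CV_8U.
```

View pics/wrist_8e.png

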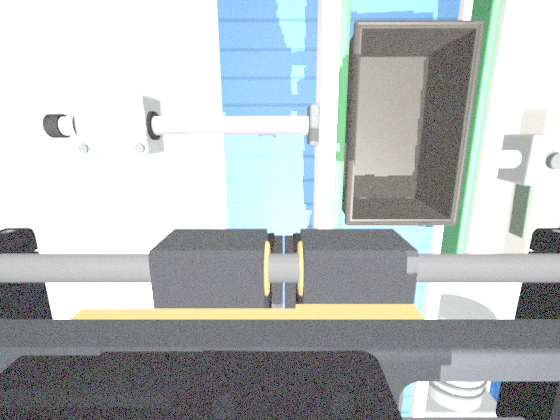

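```bash
python3 - <<'E'
from h import *
c=dict(np.load("w8.npz")); im=c["img"]
a=255*np.clip(im[0:240,310:400,::-1].astype(float)/140,0,1)**.6
cv2.imwrite("pics/wrist_9.png",cv2.resize(a.astype(np.uint8),None,fx=7,fy=2.4,interpolation=cv2.INTER_NEAREST))
R=c["R"];print(-R.T@c["t"])
for v in (40,80,120,160,200):
    print(v,[(u,)+tuple(int(q) for q in im[v,u]) for u in range(334,360)])
E
```

```text
[ 0.60050231 -0.01714849  0.43530809]
40 [(334, 235, 229, 227), (335, 236, 230, 227), (336, 235, 230, 228), (337, 236, 229, 227), (338, 232, 226, 224), (339, 211, 206, 203), (340, 108, 133, 112), (341, 85, 143, 100), (342, 96, 156, 110), (343, 93, 155, 107), (344, 92, 155, 107), (345, 86, 151, 102), (346, 82, 146, 97), (347, 75, 142, 92), (348, 68, 128, 86), (349, 45, 91, 70), (350, 33, 36, 48), (351, 26, 24, 27), (352, 25, 27, 23), (353, 33, 28, 28), (354, 41, 39, 37), (355, 45, 43, 42), (356, 48, 46, 43), (357, 59, 56, 54), (358, 55, 54, 52), (359, 60, 57, 55)]
80 [(334, 162, 156, 154), (335, 163, 157, 155), (336, 163, 156, 155), (337, 158, 153, 150), (338, 132, 133, 129), (339, 43, 81, 55), (340, 44, 86, 54), (341, 47, 90, 57), (342, 50, 92, 60), (343, 46, 91, 57), (344, 44, 91, 57), (345, 48, 93, 58), (346, 43, 87, 55), (347, 39, 70, 46), (348, 24, 22, 21), (349, 21, 23, 22), (350, 23, 18, 14), (351, 28, 31, 28), (352, 26, 31, 24), (353, 35, 35, 33), (354, 38, 37, 33), (355, 35, 34, 35), (356, 37, 34, 34), (357, 43, 43, 40), (358, 50, 50, 47), (359, 59, 57, 53)]
120 [(334, 242, 2
[... 811 characters left out ...]
50, 36, 37, 33), (351, 45, 41, 41), (352, 56, 55, 51), (353, 55, 55, 52), (354, 53, 52, 50), (355, 76, 76, 71), (356, 84, 82, 77), (357, 83, 80, 76), (358, 84, 80, 73), (359, 82, 79, 76)]
200 [(334, 96, 134, 104), (335, 101, 161, 115), (336, 108, 168, 123), (337, 100, 163, 115), (338, 93, 159, 110), (339, 89, 154, 105), (340, 82, 148, 98), (341, 65, 127, 79), (342, 33, 55, 34), (343, 4, 5, 6), (344, 24, 20, 22), (345, 32, 30, 29), (346, 38, 35, 36), (347, 53, 49, 50), (348, 57, 56, 54), (349, 59, 57, 55), (350, 67, 64, 59), (351, 95, 93, 88), (352, 85, 84, 80), (353, 45, 44, 42), (354, 34, 31, 31), (355, 32, 29, 25), (356, 24, 24, 22), (357, 33, 30, 30), (358, 30, 31, 26), (359, 35, 31, 34)]
```

View pics/wrist_9.png

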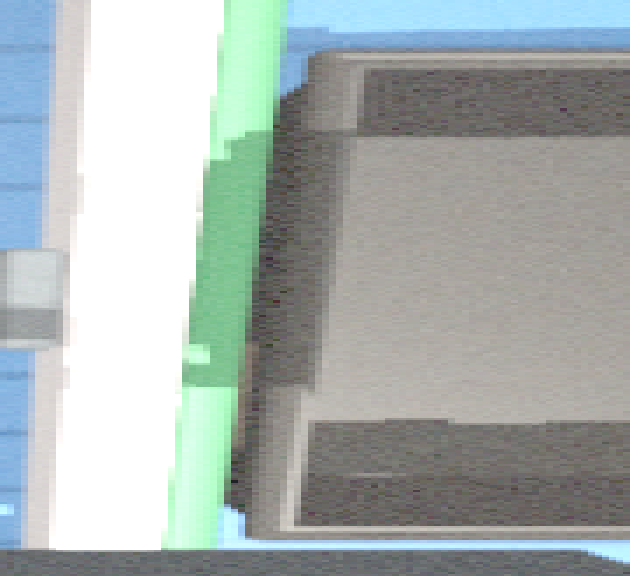

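```bash
python3 - <<'E'
from h import *
c=dict(np.load("w8.npz"))
for v,g,r in ((30,349.8,354.2),(40,349.2,353.4),(160,343.8,347.7),(200,341.8,345),(212,341.5,345.2)):
    a=ray(c,g,v,.18); b=ray(c,r,v,.174)
    print(v,a.round(4),b.round(4),"gap",(b[0]-a[0]-.04*(b[1]-a[1])).round(4),"green L",ray(c,g-9.5,v,.18)[0].round(4))
E
```

```text
30 [0.6531 0.0557 0.18  ] [0.6578 0.0573 0.174 ] gap 0.0046 green L 0.646
40 [0.6527 0.0489 0.18  ] [0.6572 0.0503 0.174 ] gap 0.0044 green L 0.6455
160 [ 0.6491 -0.0415  0.18  ] [ 0.6536 -0.0423  0.174 ] gap 0.0045 green L 0.6412
200 [ 0.6476 -0.0756  0.18  ] [ 0.6515 -0.0771  0.174 ] gap 0.004 green L 0.6394
212 [ 0.6474 -0.0863  0.18  ] [ 0.6517 -0.088   0.174 ] gap 0.0045 green L 0.6391
```

Both gaps are about 4.4–5 mm, inside 1–12 mm. Next is the lever: triangulate the red grip.

```bash
cat > lev.py <<'E'
from h import *
L=[]
for n in("scene","side"):
    c=bot.capture(n); im=c["img"].astype(int)
    cv2.imwrite(f"pics/{n}_lev.png",c["img"][:,:,::-1])
    r=((im[...,0]>110)&(im[...,1]<85)&(im[...,2]<90)&(im[...,0]>2*im[...,1])).astype(np.uint8); r[:, :200]=0; r[:,320:]=0; r[225:]=0
    k,l,st,ce=cv2.connectedComponentsWithStats(r); i=1+np.argmax(st[1:,4]); q=np.argwhere(l==i)[:,::-1].astype(np.float32)
    m=q.mean(0); d=cv2.fitLine(q,cv2.DIST_L2,0,.01,.01).ravel()[:2]; d=d*np.sign(d[1]); s=(q-m)@d
    L.append((c,m+d*s.min(),m+d*s.max(),m)); print(n,len(q),m,m+d*s.min(),m+d*s.max())
for k in (1,2,3): print(["","tip","root","mean"][k],tri(L[0][0],L[0][k],L[1][0],L[1][k]).round(4))
E
python3 lev.py
```

```text
Traceback (most recent call last):
  File "lev.py", line 7, in <module>
    k,l,st,ce=cv2.connectedComponentsWithStats(r); i=1+np.argmax(st[1:,4]); q=np.argwhere(l==i)[:,::-1].astype(np.float32)
                                                       ~~~~~~~~~^^^^^^^^^^
ValueError: attempt to get argmax of an empty sequence
```

```bash
python3 -m pendant '[[[0,-3,0],[0,0,0],1],[[0,-3,0],[0,0,0],1],[[0,-3,0],[0,0,0],1],[[-3.1,0,-1.1],[0,0,0],1],[[-3.1,0,-1.1],[0,0,0],1],[[-3.1,0,-1.1],[0,0,0],1],[[-3.1,0,-1.1],[0,0,0],1],[[-3.1,0,-1.1],[0,0,0],1],[[-3.1,0,-1.1],[0,0,0],1],[[-3.1,0,-1.1],[0,0,0],1],[[-3.1,0,-1.1],[0,0,0],1],[[-3.1,0,-1.1],[0,0,0],1],[[-3.1,0,-1.1],[0,0,0],1],[[-3.1,0,-1.1],[0,0,0],1],[[-3.1,0,-1.1],[0,0,0],1],[[-3.1,0,-1.1],[0,0,0],1],[[-3.1,0,-1.1],[0,0,0],1],[[0,0,0],[0,0,0],1],[[0,0,0],[0,0,0],1]]'; python3 lev.py
```

```text
time_s: 11.45
position: [0.46, 0.3579, 0.4351]
tcp_rot: [[-0.036, 0.003, 0.999], [-0.999, 0.001, -0.036], [-0.001, -1.0, 0.003]]
force: [-0.6, 0.1, -0.4]
opening: 0.004
scene 207 [281.60385 118.42512] [285.59756  105.270615] [277.2482  132.77176]
side 222 [233.0045  131.73874] [231.19055 117.71662] [234.90125 146.40086]
tip [0.462  0.2818 0.2812]
root [0.4629 0.2273 0.2227]
mean [0.4622 0.257  0.252 ]
```

Lever: grip centre (0.462, 0.257, 0.252), which fits an angle of about 2.2 rad with the pivot at (0.462, 0.197, 0.1875). I'll come down on its +y side and sweep it over past upright.

```bash
python3 -m pendant '[[[0,3.2,0.2],[0,0,0],1],[[0,3.2,0.2],[0,0,0],1],[[0,3.1,0.2],[0,0,0],1],[[0,0,0],[0,0,0],1],[[2,0,0],[0,0,0],1],[[2,0,0],[0,0,0],1],[[2,0,0],[0,0,0],1],[[2,0,0],[0,0,0],1],[[2,0,0],[0,0,0],1],[[2,0,0],[0,0,0],1],[[2,0,0],[0,0,0],1],[[1.5,0,0],[0,0,0],1],[[0.9,0,0],[0,0,0],1],[[0,0,0],[0,0,0],1],[[0,0,0],[0,0,0],1]]'; python3 to.py
python3 - <<'E'
from h import *
c=bot.capture("side"); cv2.imwrite("pics/side_10.png",cv2.resize(c["img"][60:240,150:350,::-1],None,fx=3.2,fy=3.2))
E
```

```text
time_s: 12.8
position: [0.4613, 0.1918, 0.3394]
tcp_rot: [[-0.042, 0.002, 0.999], [-0.999, 0.001, -0.042], [-0.001, -1.0, 0.002]]
force: [-0.2, 1.3, 0.5]
opening: 0.005
t 12.8 p [0.4613 0.1918 0.3394] yawz -2.43 ydown [ 0.002  0.001 -1.   ] F [-0.2  1.3  0.5] open 0.01
```

View pics/side_10.png

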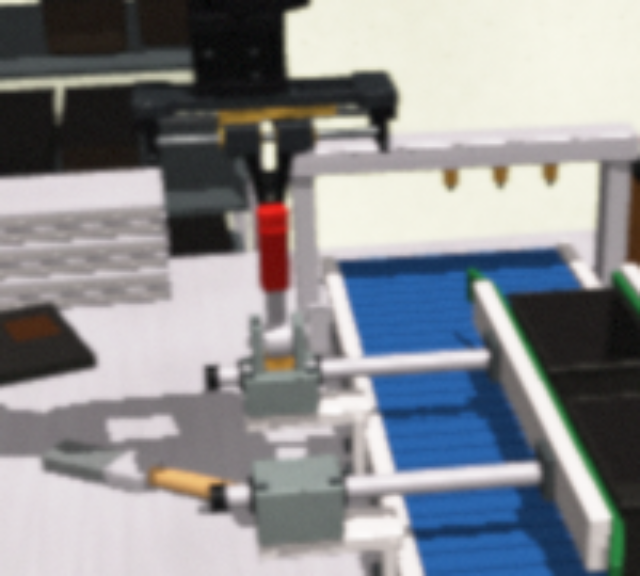

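The finger, at about (270,190) in the crop, is directly behind the upright red lever and in line with it in x. I'll follow the arc down.

```bash
python3 -m pendant '[[[0.72,0.13,0],[0,0,0],1],[[0.73,0.19,0],[0,0,0],1],[[0.75,0.32,0],[0,0,0],1],[[0.75,0.42,0],[0,0,0],1],[[0.68,0.48,0],[0,0,0],1],[[0.65,0.53,0],[0,0,0],1],[[0.58,0.6,0],[0,0,0],1],[[0.52,0.67,0],[0,0,0],1],[[0.45,0.71,0],[0,0,0],1],[[0.38,0.75,0],[0,0,0],1],[[0.3,0.79,0],[0,0,0],1],[[0.2,0.7,0],[0,0,0],1],[[0,0,0],[0,0,0],1],[[0,0,0],[0,0,0],1],[[0,0,0],[0,0,0],1]]'; python3 to.py
python3 - <<'E'
from h import *
c=bot.capture("side"); cv2.imwrite("pics/side_11.png",cv2.resize(c["img"][60:240,150:350,::-1],None,fx=3.2,fy=3.2))
E
```

```text
time_s: 14.1
position: [0.4579, 0.1252, 0.2755]
tcp_rot: [[-0.04, -0.0, 0.999], [-0.999, -0.0, -0.04], [0.0, -1.0, -0.0]]
force: [-1.9, -0.7, 7.0]
opening: 0.001
t 14.1 p [0.4579 0.1252 0.2755] yawz -2.3 ydown [-0. -0. -1.] F [-1.9 -0.7  7. ] open 0.0
```

View pics/side_11.png

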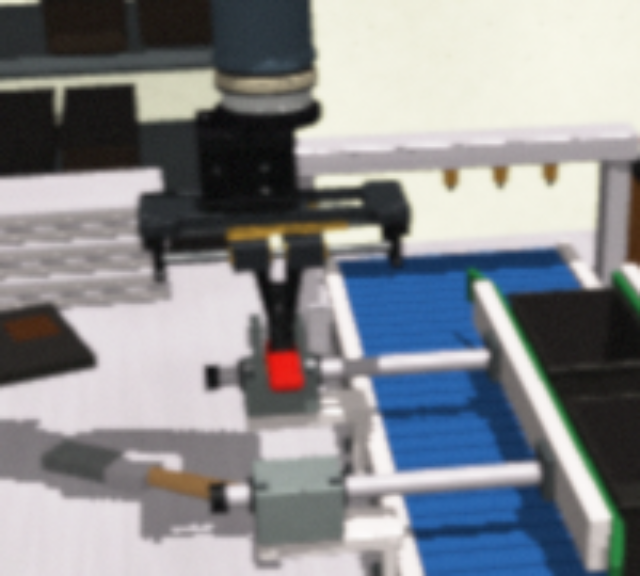

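The lever is down under the finger (red end at (287,370)) with 7 N at the tips. I'll press 2 mm more to confirm it is at the stop.

```bash
python3 -m pendant '[[[0,0.1,0],[0,0,0],1],[[0,0.1,0],[0,0,0],1],[[0,0,0],[0,0,0],1]]'; python3 -m pendant '[[[0,-0.3,0],[0,0,0],1],[[0,-1.5,0],[0,0,0],1],[[0,-3,0],[0,0,0],1],[[0,-3,0],[0,0,0],1],[[0,-3,0],[0,0,0],1],[[-3,-3,0],[0,0,0],1],[[-3,0,0],[0,0,0],1],[[-3,0,0],[0,0,0],1],[[-3,0,0],[0,0,0],1],[[-3,0,0],[0,0,0],1],[[-3,0,0],[0,0,0],1],[[-3,0,0],[0,0,0],1],[[0,0,0],[0,0,0],1],[[0,0,0],[0,0,0],1]]'; python3 to.py; python3 lev.py; python3 gap.py
python3 - <<'E'
import cv2
a=cv2.imread("pics/scene_lev.png");cv2.imwrite("pics/scene_12.png",cv2.resize(a[80:290,200:400],None,fx=3.7,fy=2.8,interpolation=cv2.INTER_CUBIC))
a=cv2.imread("pics/side_lev.png");cv2.imwrite("pics/side_12.png",cv2.resize(a[90:270,170:420],None,fx=3.2,fy=3.2,interpolation=cv2.INTER_CUBIC))
E
```

```text
time_s: 14.4
position: [0.4579, 0.1252, 0.2753]
tcp_rot: [[-0.04, 0.001, 0.999], [-0.999, -0.0, -0.04], [0.0, -1.0, 0.001]]
force: [-4.6, -2.5, 20.3]
opening: 0.004
time_s: 15.57
position: [0.4657, 0.3358, 0.4092]
tcp_rot: [[-0.037, -0.002, 0.999], [-0.999, -0.001, -0.037], [0.001, -1.0, -0.002]]
force: [-0.1, -0.3, -0.2]
opening: 0.004
t 15.5667 p [0.4657 0.3358 0.4092] yawz -2.14 ydown [-0.002 -0.001 -1.   ] F [-0.1 -0.3 -0.2] open 0.0
scene 176 [256.19885 165.53978] [264.18356 156.29485] [247.65634 175.43056]
side 162 [238.2284 173.7716] [236.74031 166.05005] [239.74242 181.62779]
tip [0.4597 0.1499 0.1998]
root [0.4552 0.0667 0.1987]
mean [0.4574 0.1094 0.1985]
scene greenL [0.6478 0.6518 0.044  0.0006] greenR [0.6451 0.6486 0.0389 0.0007] tinA [0.6552 0.6588 0.04   0.0007]
side greenL [0.6458 0.6498 0.0447 0.0006] greenR [0.6501 0.6538 0.0407 0.0006] tinA None
[0.4663 0.3335 0.4104]
```

View pics/scene_12.png

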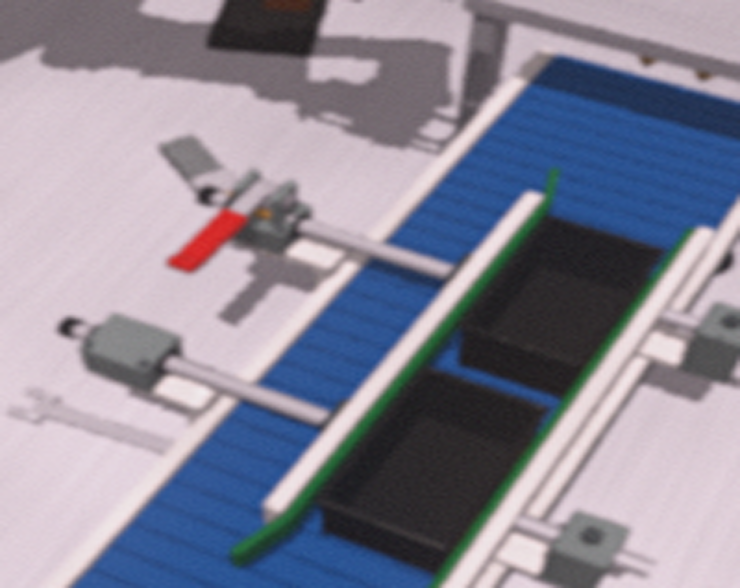

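View pics/side_12.png

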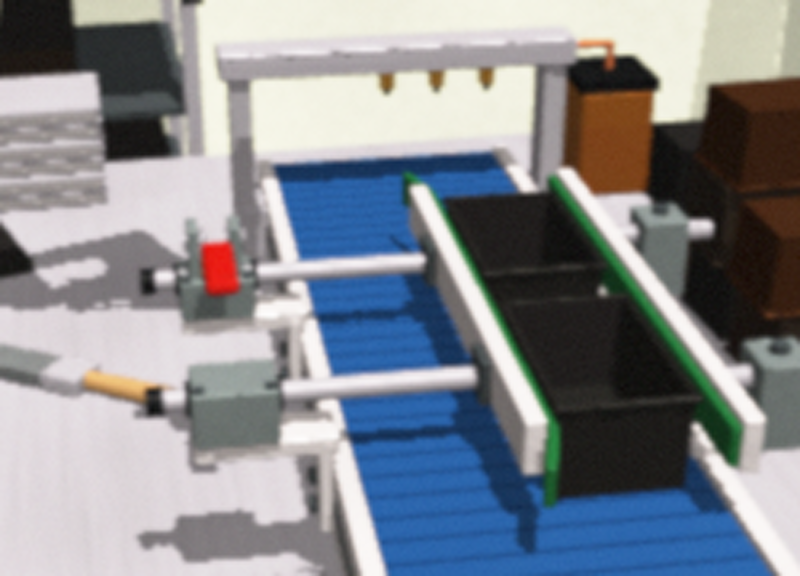

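The lever is level and stays closed: the triangulated grip runs at z≈0.199 from end to end, and the press met a hard stop at 20 N. The rail lines match those from before locking, the tins haven't moved, and the arm is clear.

```bash
python3 -c "
from rig import bot
print(bot.hand_in(), bot.read_state()['time_s'])"
```

```text
the job is handed in; nothing more can be done
the job is handed in; nothing more can be done
```

I pushed the near rail in with closed fingers behind its middle and backed off. Then I swept the red cam lever over and pressed it down to its stop. The job was handed in at about 16 s of the 53 s allowed, with the arm clear; no verdict is reported.

- **Gap:** the close-up wrist views, taken before locking, gave about 4.4 mm at tin_a and 5 mm at tin_b. The coarser views disagreed: about 6.5 mm from the scene camera, about 8 mm from the side camera and about 3 mm from the finger position. All are inside the 1 to 12 mm limit, but the gap is probably 1–2 mm under the 6 mm asked for. The rail lines did not change measurably after locking.
- **Lever:** the grip lies level at z ≈ 0.199 m and stayed there after release. A 2 mm extra press met a hard stop at about 20 N.
- **Tins:** both stand upright with no visible shift. An automatic edge reading put tin_a's near rim about 3 mm closer to the robot once the rail was beside it. I put that down to dark shadow in the gap, because the wrist views showed a clear gap.
- **Wrench, brush and scraper:** I never went near them and they look unmoved, but I did not measure their positions.

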